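# Close the pump cover and hold the keyed shaft home

### The arm

A 6-joint arm with a two-finger parallel gripper is mounted at the origin on the work surface. World frame = base frame: x ahead of the robot, y to its left, z up, the work surface at z = 0. Lengths are in mm, angles in rad, forces in N, time in s.
With the tool pointing down it reaches from about 350 to 775 mm from the base axis. Payload 7.3 kg.
Tool frame: the origin (TCP) lies at the very end of the fingers, on their centre line; the grasp point (between the pads) lies 19 mm behind it; z points along the fingers, y is the line along which they close (so a half turn about z gives the same grasp; the last joint's range is limited). The gripper opens to 92 mm and grips with 3 to 60 N. Pads are 19 mm wide; open, the fingers measure 130 mm over their backs; the gripper's body (75 mm by 190 mm) begins 47 mm behind the grasp point.
Start: joints at [1.178, 0.342, 1.524, -0, 1.275, -0.146], TCP at [128.243, 509.116, 226.741] pointing down, gripper open.
Joint ranges: [-2.53, 2.53], [-0.77, 2.02], [0.04, 2.7], [-1, 4.14], [0.28, 2.66], [-3.11, 3.11]. Speed limits (rad/s): [2.57, 2.57, 3.14, 3.14, 3.14, 3.14].

### API

Orientations are given as [roll, pitch, yaw] about the fixed x, y, z axes, in that order (R = Rz(yaw) Ry(pitch) Rx(roll)).
In Python, from plant import get_obs, vision, workorder gives the robot as it stands.
- The arm moves only by the shell command python3 -m pendant 'ROWS' [OPENING]. ROWS is a JSON object of lists of equal length, an entry for each row: "dp": the shift along the tool's x, y, z in m, a list of three; "rotation": the turn, a rotation vector about the tool's x, y, z in rad, a list of three. A call has 1 to 8 rows; each row is the pose to reach, as a shift and turn from the pose commanded when the call began, along the tool's axes at that moment; what a row does not reach only later rows make up. A row lasts 1/8 s, in which the tool goes at most 62.5 mm and 10.7 degrees, less where a joint would pass 70% of its speed; a pose out of reach is approached as far as the arm can. A call with a gripper value outside its range is refused whole. OPENING is the finger opening in m, from 0 to 0.0918, set as the call begins (- or left out, the last holds). The fingers move at their own pace and stop on an object; the grip force is fixed at half the most. Time passes only in rows, so rows that repeat a pose let the fingers close. It gives the time, the measured TCP pose, the force, the opening and the grip force at its end, in the units of the state.
- get_obs(): the state, without advancing time (a new reading comes with each control period).
- vision.capture(name): name is "scene" or "top" or "wrist"; returns a dict with "pixels" (480x640x3 uint8, red, green, blue), "vfov" (degrees; the focal length in pixels is half the picture's height over the tangent of half this angle, whatever the lens; pixels are square), "cx", "cy" (the principal point, pixels), "pose" (4x4, takes a point from camera to world coordinates); the wrist camera has in their place "T_tool_cam" (4x4, takes a point from camera to tool coordinates, whose origin is the TCP and whose axes are the flange's). Camera axes: x right, y up, looking along -z (the intrinsics and any distortion apply to the point x, -y, -z); pixel columns grow to the right and rows downward; lengths in mm; the calibration is good to about 2 mm. A picture is of the moment at which its call begins: read the wrist's pose just before it. There is no depth.
- workorder.close_job(): hands the job in; it is judged then, once.
The state is a dict: "time": time; "joint_positions": joint angles; "dq": joint speeds; "tau": joint torques, N m; "tool_pos": TCP position; "tcp_rot": TCP orientation; "contact_force": force on the tool from outside, world axes, zero at the start; "moment": the same for the moment, N m; "grip_width": finger opening in mm; "finger_force": force on a finger pad.
Only numpy, scipy, OpenCV 4.12 (cv2) and the standard library are available. Lean on these libraries where they do the work, as an engineer would, in place of code of your own. Each camera call takes 0.05 s, during which the arm holds its last target. There are 200 camera calls.

### The job

On the assembly bench, press the loose blue cover down until it sits level and fully home on the rim of the pump housing. Then take the keyed shaft from its grey stand by its square head, push it into the brass hub, turning it until its key slips into the hub's slot, and keep pushing against the spring inside until its flange is flush on the hub. Finish while still holding the shaft hard down like that, since it springs back up if let go; leave the other things on the bench where they are.

Things in the scene. Friction and masses are not known exactly. Their poses are not given: they have to be found in the camera images.
- pump: Small pump fixed to the bench; origin: centre of its underside, z up. Round black plate 150 mm across, 10 mm thick; dark steel round housing 109 mm across, rim top 60 mm above the origin; in its centre a brass hub stands up through the cover. Brass side ports stay below 45 mm height. Its yaw lies within 0.7 rad of the bench's x axis.
- hub (a point): Centre of the mouth of the brass hub's bore, in its flat top, 85 mm above the pump's origin, axes as the pump's. Hub 52 mm across. Bore 22 mm across, vertical, 45 mm deep; a keyway slot 8 mm wide runs along its whole depth and out to 17 mm from the axis towards the pump's own +x. A red mark on the hub's top lies just beyond the slot.
- cover: Loose blue ring-shaped cover (0.15 kg) on the pump, around the hub. Origin: centre of its disc's underside. Disc 121 mm across, hole 57 mm, 6 mm thick; its skirt hangs 12 mm down around the housing rim, 2 mm play. Underside starts 65 mm above the pump's origin, 5 mm too high; home is 60. Fingertips opened to about 70 mm stand astride the hub and press on the disc.
- seal (a joint): Stiff rubber seal ring, 64 to 88 mm across, that holds the cover up: 0 m at the start, 0.005 m when the cover is home. About 10 N or more on the cover, on both sides of the hub or within 44 mm of its axis, slides it straight down, and it stays where it is pressed.
- shaft: Steel shaft, 0.35 kg, upright in the stand. Origin: centre of its flange's underside, z up. Below: journal 20 mm across, 34 mm long, bevelled nose; brass key 6 mm wide on the shaft's +x side out to 15.5 mm from the axis, from the flange 26 mm down (last 8 mm have none). Flange 48 mm across, 6 thick; then a 20 mm neck and the head. Home: origin at the hub mouth, +x along the pump's +x.
- head (a point): Centre of the shaft's dark square head, where to grip it from above: 36 mm above the shaft's origin, 26 x 26 mm, 32 mm high, sides along the shaft's x and y. A red stripe on its top (centre to edge) and down one side marks the key side, +x. A yaw error over about 0.15 rad keeps the key on the hub's face: turn until it drops.
- stand: Grey block 90 x 90 x 45 mm fixed to the bench, origin at the centre of its underside. A hole 35 mm across and 40 mm deep in the middle of its top holds the shaft, which stands on its flange at 45 mm height.
- plunger (a joint): Spring plunger at the bottom of the hub's bore: 0 m when free, grows as it is pushed down. The shaft's nose meets it 8 mm before home and pushes it to about 0.008 m at home; it pushes back with 6 N at first touch, 12 N at home, more than the shaft's weight.
- wrench: Bystander: steel spanner 160 mm long lying along x between pump and stand. Leave alone.
- screwdriver: Bystander: screwdriver with orange handle, 190 mm, lying on the bench.
- grease_jar: Bystander: jar 56 mm across, 75 mm high.
- gear: Bystander: steel gear 70 mm across, 24 mm high.
- bushing: Bystander: brass ring 44 mm across, 26 mm high.
- small_bin: Bystander: small blue parts bin 100 x 80 x 50 mm.

How it is judged (in metres and radians):
On the way, in this order (a step that is already met when the one before it is completed fails the run):
1. the cover is pressed level and home on the housing rim, while the shaft is still in its stand (z of cover in the frame of pump between 0.057 and 0.062 m and angle between cover's own z axis and vertical below 0.03 rad and horizontal distance between cover and pump below 0.005 m and horizontal distance between shaft and stand below 0.02 m and height (world z) of shaft below 0.06 m), for 0.2 s.
2. the shaft is lifted out of the stand (height (world z) of shaft above 0.09 m), for 0.1 s.
3. the key has slipped into the hub's slot (horizontal distance between shaft and pump below 0.003 m and z of shaft in the frame of pump below 0.105 m), for 0.1 s.
At the end, for the whole second after the job is handed in: The cover's underside is within 2 mm of the rim and level within 0.03 rad; the shaft's flange is within 2 mm of the hub's top, on the hub's axis within 3 mm, upright, its key in the slot, the spring plunger pushed in by more than 6 mm, the shaft at rest and still held by the fingers (more than 4 N) (z of cover in the frame of pump between 0.057 and 0.062 m and angle between cover's own z axis and vertical below 0.03 rad and horizontal distance between cover and pump below 0.005 m and horizontal distance between shaft and pump below 0.003 m and z of shaft in the frame of pump between 0.08 and 0.087 m and angle between shaft's own z axis and vertical below 0.05 rad and angle between the x axis of shaft and the x axis of pump, either way round below 0.15 rad and value of joint plunger above 0.006 m and contact force between the fingers and shaft above 4 N and linear speed of shaft below 0.02 m/s); the arm keeps its last pose, push and grip.
It fails at once if a bystander is moved more than 30 mm (distance of any of wrench, screwdriver, grease_jar, gear, bushing, small_bin from where it was at the start of the episode above 0.03 m).
It also fails if it takes over 45 s, if anything falls off the work surface, if the arm or the gripper's body presses on something with over 40 N, if the wrist force passes 120 N, or if a joint passes its speed limit or range.

## Working session

There is one attempt and no reset: what is moved stays moved. The work goes in short steps, Python scripts to look and compute and a shell command to move; the robot and the scene stay as the last step left them, time stands still between calls to the robot, and variables do not carry over. Pictures are saved under pics/ and viewed, at most 10 in all, crops included, and the job is handed in when it is done.

```bash
mkdir -p pics; ls; python3 - <<'E'
from plant import get_obs, vision
import cv2,json
print(get_obs())
for n in ["top","scene"]:
    c=vision.capture(n); cv2.imwrite(f"pics/{n}0.png",c["pixels"][:,:,::-1]); print(n,{k:v for k,v in c.items() if k!="pixels"})
E
```

```text
pics
{'time': 0.0, 'joint_positions': array([ 1.17801995e+00,  3.42730874e-01,  1.52504028e+00,  1.03558917e-05,
        1.27540741e+00, -1.45990744e-01]), 'dq': array([-0.00154799,  0.00010457,  0.00078319, -0.00060091, -0.000123  ,
       -0.00029924]), 'tau': array([-2.13531515e-03, -4.31246924e+01, -2.44223052e+01,  7.17605883e-02,
        5.56988013e-02, -9.17575017e-05]), 'tool_pos': array([128.05917097, 508.70842035, 226.03262499]), 'tcp_rot': array([-3.14002506e+00, -2.40503580e-04,  2.89480381e+00]), 'contact_force': array([ 0.78662216,  0.95279405, -0.60728217]), 'moment': array([ 0.03895968, -0.01246142, -0.0431891 ]), 'finger_force': 0.0, 'grip_width': 92.1115429904293}
top {'vfov': 55.72938734071474, 'cx': 320.9741359510812, 'cy': 238.58811249404604, 'pose': array([[-2.76036761e-02,  9.77289276e-01, -2.10104042e-01,
         3.07958784e+02],
       [-9.99602489e-01, -2.57805442e-02,  1.14117460e-02,
         4.40141700e+01],
       [ 5.73598042e-03,  2.10335529e-01,  9.77612430e-01,
         1.11091783e+03],
       [ 0.00000000e+00,  0.00000000e+00,  0.00000000e+00,
         1.00000000e+00]])}
scene {'vfov': 54.73951612826162, 'cx': 329.0077434770116, 'cy': 233.73293265992876, 'pose': array([[-5.66995583e-01, -5.75402818e-01,  5.89429899e-01,
         1.15775695e+03],
       [ 8.23685099e-01, -4.02717573e-01,  3.99200969e-01,
         4.74608884e+02],
       [ 7.67241535e-03,  7.11849811e-01,  7.02289812e-01,
         8.38295611e+02],
       [ 0.00000000e+00,  0.00000000e+00,  0.00000000e+00,
         1.00000000e+00]])}
```

View pics/top0.png

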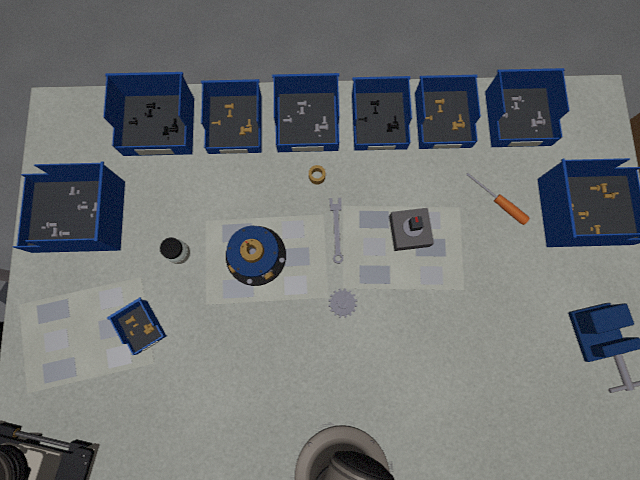

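View pics/scene0.png

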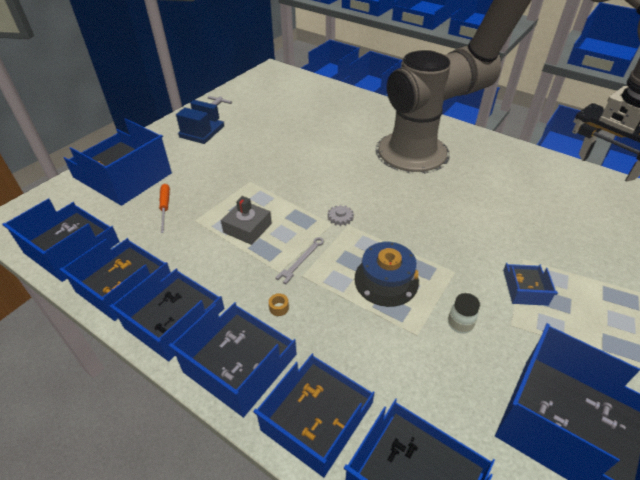

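The top view shows the pump hub at about (251,250) and the shaft head at about (417,223). In the scene view they are at about (390,257) and (244,203). I'll enlarge both.

```bash
cat > h.py <<'E'
import numpy as np, cv2
from plant import get_obs, vision
from scipy.spatial.transform import Rotation as R
def ray(c,u,v,T):
    f=240/np.tan(np.radians(c["vfov"]/2))
    d=np.array([(u-c["cx"])/f,-(v-c["cy"])/f,-1.]); return T[:3,3],T[:3,:3]@d
def hit(c,u,v,z,T=None):
    o,d=ray(c,u,v,c["pose"] if T is None else T); return o+d*(z-o[2])/d[2]
def Ttool():
    s=get_obs(); T=np.eye(4); T[:3,:3]=R.from_euler("xyz",s["tcp_rot"]).as_matrix(); T[:3,3]=s["tool_pos"]; return T
E
python3 - <<'E'
from h import *
a=cv2.imread("pics/top0.png");b=cv2.imread("pics/scene0.png")
cr=lambda i,x,y,w=66,h=50:cv2.resize(i[y:y+h,x:x+w],(396,300),interpolation=cv2.INTER_CUBIC)
o=np.vstack([np.hstack([cr(a,222,225),cr(a,384,200)]),np.hstack([cr(b,355,235),cr(b,214,190)])])
cv2.imwrite("pics/crops0.png",o)
E
```

```text
(no output)
```

View pics/crops0.png

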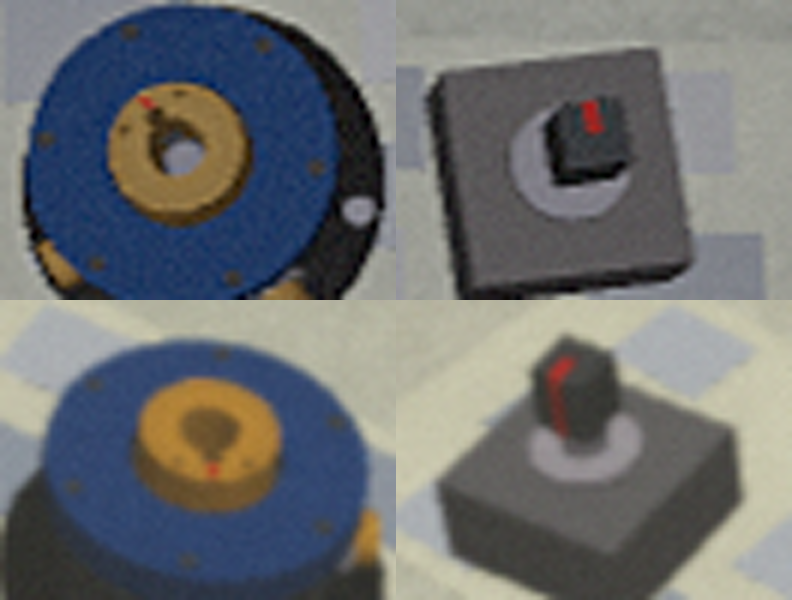

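```bash
python3 - <<'E'
from h import *
t=vision.capture("top"); s=vision.capture("scene")
def p(c,x0,y0,x,y,z): return hit(c,x0+(x+.5)/6-.5,y0+(y+.5)/6-.5,z)
for n,c,x0,y0,pt,z in [("hub",t,222,225,(179,147),85),("mark",t,222,225,(147,102),85),("hub",s,355,235,(209,130),85),("mark",s,355,235,(213,170),85),
 ("cover",t,222,225,(183,154),71),("head",t,384,200,(191,130),97),("stripeEnd",t,384,200,(196,103),97),("head",s,214,190,(179,66),97),("flange",t,384,200,(176,160),51),
 ("s1",t,384,200,(44,75),45),("s2",t,384,200,(259,50),45),("s3",t,384,200,(294,262),45),("s4",t,384,200,(70,292),45)]:
    print(n,p(c,x0,y0,*pt,z).round(1))
E
```

```text
hub [508.  192.5  85. ]
mark [525.9 204.9  85. ]
hub [507.3 195.8  85. ]
mark [523.8 206.7  85. ]
cover [507.9 193.   71. ]
head [ 561.  -186.7   97. ]
stripeEnd [ 571.7 -189.4   97. ]
head [ 560.6 -184.1   97. ]
flange [ 560.3 -190.3   51. ]
s1 [ 598.5 -140.5   45. ]
s2 [ 606.8 -228.6   45. ]
s3 [ 518.5 -235.9   45. ]
s4 [ 508.7 -145.5   45. ]
```

```bash
cat >> h.py <<'E'
def go(x,y,z,yaw):
    """rows needed (dp in m, rotvec) from measured pose to a tool-down pose"""
    T=Ttool(); Rt=R.from_euler("xyz",[np.pi,0,yaw]); r=R.from_matrix(T[:3,:3])
    print("dp",(T[:3,:3].T@(np.array([x,y,z])-T[:3,3])/1000).round(4),"rot",(r.inv()*Rt).as_rotvec().round(3))
E
python3 - <<'E'
from h import *
go(508,194,230,2.16)
c=vision.capture("wrist"); print({k:v for k,v in c.items() if k!="pixels"})
E
```

```text
dp [-0.4453 -0.2125 -0.0036] rot [-0.001  0.     0.735]
{'vfov': 71.7628382792812, 'cx': 318.9989563769787, 'cy': 238.54701223794575, 'T_tool_cam': array([[-5.56139168e-04,  9.66253391e-01,  2.57592847e-01,
         6.87461725e+01],
       [ 9.99999808e-01,  4.66945022e-04,  4.07433094e-04,
         6.83888898e-01],
       [ 2.73401911e-04,  2.57593024e-01, -9.66253465e-01,
        -1.58170824e+02],
       [ 0.00000000e+00,  0.00000000e+00,  0.00000000e+00,
         1.00000000e+00]])}
```

```bash
python3 -m pendant '{"dp":[[-0.05,-0.024,0],[-0.1,-0.048,0],[-0.15,-0.072,0],[-0.2,-0.096,0],[-0.25,-0.12,0],[-0.3,-0.144,0],[-0.35,-0.168,0],[-0.4,-0.19,0]],"rotation":[[0,0,0.09],[0,0,0.18],[0,0,0.27],[0,0,0.36],[0,0,0.45],[0,0,0.54],[0,0,0.63],[0,0,0.735]]}' 0.07
python3 -c "
from h import *
go(508,194,195,2.16)"
```

```text
time: 1.25
tool_pos: [470.9, 225.7, 226.8]
tcp_rot: [3.141, -0.0, 2.156]
contact_force: [1.1, 0.3, 0.3]
grip_width: 70.3
finger_force: 0.0
dp [-0.0469  0.0134  0.0318] rot [ 0.    -0.    -0.004]
```

```bash
python3 -m pendant '{"dp":[[-0.045,0.0134,0.030],[-0.047,0.0134,0.032],[-0.047,0.0134,0.032]],"rotation":[[0,0,-0.004],[0,0,-0.004],[0,0,-0.004]]}'
python3 - <<'E'
from h import *
T=Ttool(); c=vision.capture("wrist"); np.savez("w1",T=T,**c)
cv2.imwrite("pics/w1.png",c["pixels"][:,:,::-1])
E
```

```text
time: 1.62
tool_pos: [506.5, 195.6, 194.5]
tcp_rot: [-3.141, -0.001, 2.163]
contact_force: [0.3, 0.8, -0.6]
grip_width: 70.3
finger_force: 0.0
```

View pics/w1.png

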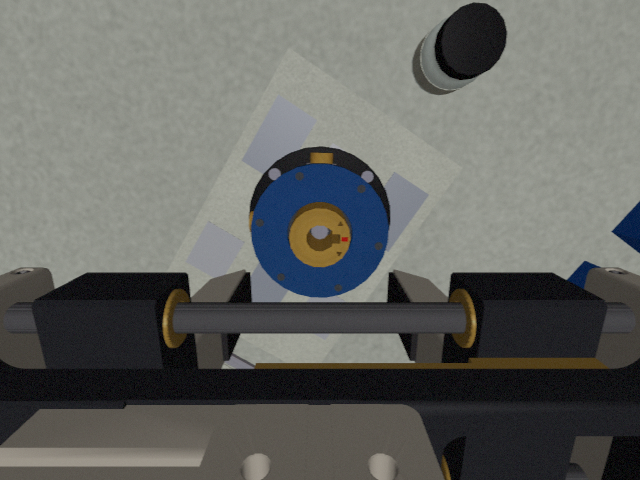

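The wrist view shows the hub top centred near (320,238), with the red mark at (345,239). I'll segment the image to refine these.

```bash
python3 - <<'E'
from h import *
c=dict(np.load("w1.npz")); T=c["T"]@c["T_tool_cam"]
p=c["pixels"].astype(int); r,g,b=p[...,0],p[...,1],p[...,2]
red=((r>2*g+20)&(r>2*b+20)&(r>90)); red[:, :300]=0; red[:,370:]=0; red[:200]=0; red[275:]=0
v,u=np.nonzero(red); print("red",u.mean(),v.mean(),len(u)); m=hit(c,u.mean(),v.mean(),85,T)
im=c["pixels"][190:285,260:380,::-1]; cv2.imwrite("pics/w1c.png",cv2.resize(im,(720,570),interpolation=cv2.INTER_CUBIC))
blue=((b>1.5*r)&(b>70)).astype(np.uint8)
n,l,s,ce=cv2.connectedComponentsWithStats(blue); k=l[180,320]; cs,_=cv2.findContours((l==k).astype(np.uint8),0,1)
e=cv2.fitEllipse(max(cs,key=cv2.contourArea)); print(e)
print("mark",m,"cover",hit(c,*e[0],71,T),"hub guess",hit(c,320,238,85,T))
E
```

```text
red 344.39130434782606 238.56521739130434 23
((319.3732604980469, 230.1022186279297), (132.55506896972656, 136.1103515625), 89.0392074584961)
mark [525.7000581  206.07700305  85.        ] cover [506.17436747 197.66051568  71.        ] hub guess [508.5285038  195.11009629  85.        ]
```

View pics/w1c.png

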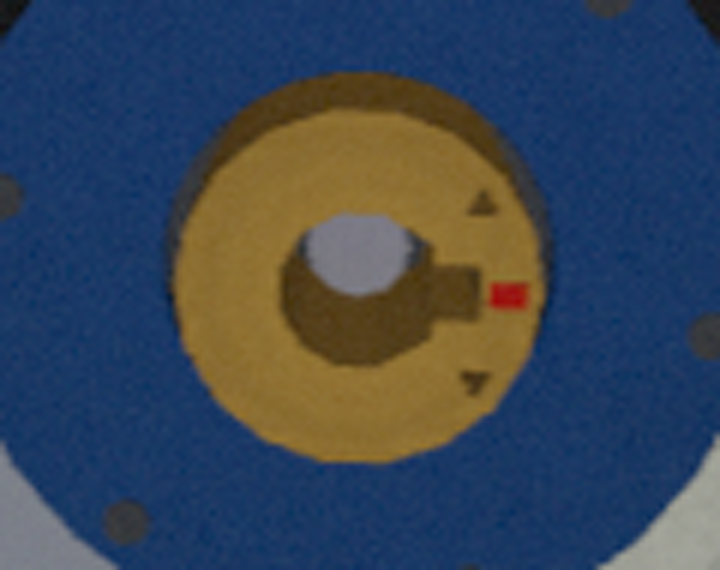

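```bash
python3 - <<'E'
from h import *
c=dict(np.load("w1.npz")); T=c["T"]@c["T_tool_cam"]
h=hit(c,319.3,237.4,85,T); m=hit(c,344.4,238.7,85,T); s=hit(c,260+460.5/6-.5,190+293.5/6-.5,85,T)
for q in (m,s): print(q.round(1), np.linalg.norm(q-h), np.arctan2(*(q-h)[[1,0]]))
print(h); go(h[0],h[1],90,2.16)
E
```

```text
[525.8 206.   85. ] 20.992835560133187 0.5388327405502686
[520.  202.4  85. ] 14.180663206752177 0.5303961365133439
[507.75465557 195.21352051  85.        ]
dp [-0.0015  0.0005  0.1051] rot [ 0.    -0.     0.004]
```

```bash
python3 -m pendant '{"dp":[[-0.0015,0.0005,0.055],[-0.0015,0.0005,0.105],[-0.0015,0.0005,0.117],[-0.0015,0.0005,0.120],[-0.0015,0.0005,0.1225],[-0.0015,0.0005,0.125],[-0.0015,0.0005,0.127],[-0.0015,0.0005,0.128]],"rotation":[[0,0,0],[0,0,0],[0,0,0],[0,0,0],[0,0,0],[0,0,0],[0,0,0],[0,0,0]]}'
```

```text
time: 2.68
tool_pos: [509.2, 194.9, 68.4]
tcp_rot: [3.139, 0.001, 2.164]
contact_force: [-1.2, 0.5, 7.5]
grip_width: 70.0
finger_force: 3.7
```

```bash
python3 -m pendant '{"dp":[[0,0,0.001],[0,0,0.002],[0,0,0.003],[0,0,0.004],[0,0,0.004]],"rotation":[[0,0,0],[0,0,0],[0,0,0],[0,0,0],[0,0,0]]}'
```

```text
time: 3.3
tool_pos: [509.2, 194.9, 66.1]
tcp_rot: [3.138, 0.001, 2.164]
contact_force: [-4.6, 0.1, 21.4]
grip_width: 70.2
finger_force: 10.7
```

```bash
python3 -m pendant '{"dp":[[0,0,0.002],[0,0,0.004],[0,0,0.004],[0,0,0.004]],"rotation":[[0,0,0],[0,0,0],[0,0,0],[0,0,0]]}'
```

```text
time: 3.8
tool_pos: [509.3, 194.9, 65.9]
tcp_rot: [3.136, 0.002, 2.164]
contact_force: [-15.1, -3.4, 52.8]
grip_width: 69.6
finger_force: 26.5
```

```bash
python3 -m pendant '{"dp":[[0,0,-0.01],[0,0,-0.07],[0,0,-0.130],[0,0,-0.135],[0,0,-0.135]],"rotation":[[0,0,0],[0,0,0],[0,0,-0.05],[0,0,-0.058],[0,0,-0.058]]}' 0.09
python3 - <<'E'
from h import *
T=Ttool(); c=vision.capture("wrist"); np.savez("w2",T=T,**c); print(T[:3,3],get_obs()["tcp_rot"])
im=c["pixels"][190:285,260:380,::-1]; cv2.imwrite("pics/w2c.png",cv2.resize(im,(720,570),interpolation=cv2.INTER_CUBIC))
go(560,-187,200,1.42)
E
```

```text
time: 4.42
tool_pos: [508.1, 194.5, 193.9]
tcp_rot: [3.141, 0.0, 2.221]
contact_force: [-0.5, 0.0, 0.6]
grip_width: 90.0
finger_force: 0.0
[508.11378057 194.50838782 193.88073106] [-3.14018417e+00 -7.38426797e-04  2.22130584e+00]
dp [-0.3352 -0.1893 -0.0072] rot [-0.002 -0.     0.801]
```

View pics/w2c.png

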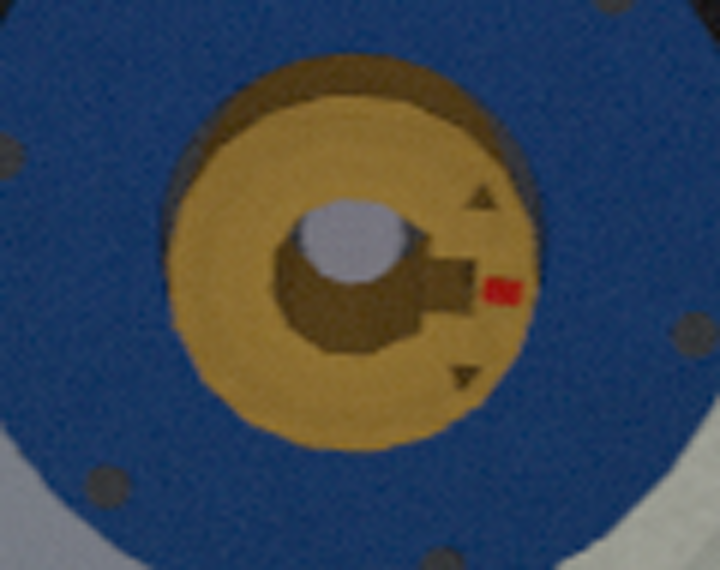

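The cover is now lower, with more of the hub wall showing. The hub top is at crop (352,275) and the mark at (503,291), which gives a yaw of about 0.54. Next I move over the shaft.

```bash
python3 -c "
from h import *
c=dict(np.load('w2.npz')); T=c['T']@c['T_tool_cam']; f=lambda x,y:hit(c,260+(x+.5)/6-.5,190+(y+.5)/6-.5,85,T)
h=f(352,275)
for q in (f(503,291),f(450,286)): print(np.arctan2(*(q-h)[[1,0]]))
print(h,'tool frame',c['T'][:3,:3].T@(h-c['T'][:3,3]))"
python3 -m pendant '{"dp":[[-0.045,-0.025,0],[-0.09,-0.05,0],[-0.135,-0.075,0],[-0.18,-0.1,0],[-0.225,-0.125,0],[-0.27,-0.15,-0.004],[-0.31,-0.175,-0.007],[-0.335,-0.189,-0.01]],"rotation":[[0,0,0.1],[0,0,0.2],[0,0,0.3],[0,0,0.4],[0,0,0.5],[0,0,0.6],[0,0,0.7],[0,0,0.8]]}'
python3 -m pendant '{"dp":[[0,0,0],[0,0,0]],"rotation":[[0,0,0],[0,0,0]]}'
python3 - <<'E'
from h import *
T=Ttool(); c=vision.capture("wrist"); np.savez("w3",T=T,**c); print(T[:3,3],get_obs()["tcp_rot"])
im=c["pixels"][180:285,250:390,::-1]; cv2.imwrite("pics/w3c.png",cv2.resize(im,None,fx=5,fy=5,interpolation=cv2.INTER_CUBIC))
E
```

```text
0.5411568289371101
0.5347486078546948
[507.79752956 195.11343429  85.        ] tool frame [6.98537031e-01 3.93339852e-02 1.08880624e+02]
time: 5.48
tool_pos: [559.9, -188.6, 201.2]
tcp_rot: [-3.138, -0.001, 1.416]
contact_force: [0.6, 0.6, 0.1]
grip_width: 89.8
finger_force: 0.0
time: 5.72
tool_pos: [560.2, -185.5, 202.1]
tcp_rot: [-3.139, -0.001, 1.423]
contact_force: [0.6, -0.2, -0.0]
grip_width: 89.9
finger_force: 0.0
[ 560.19263048 -185.48560675  202.13011853] [-3.13931387e+00 -1.17502790e-03  1.42366839e+00]
```

View pics/w3c.png

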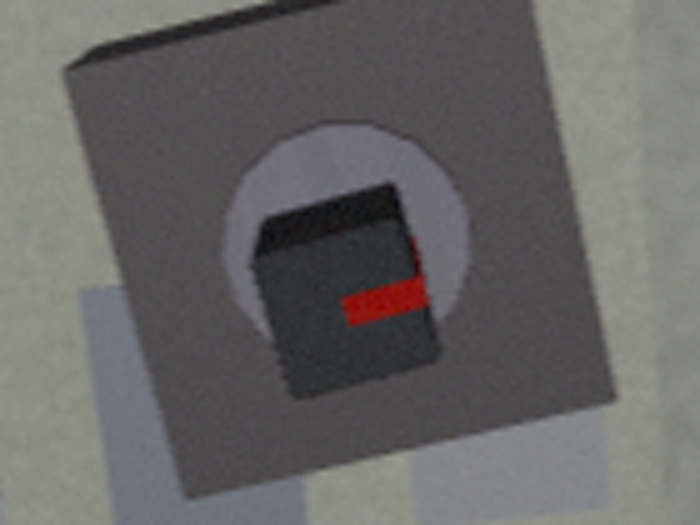

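The head-top corners in the crop are (255,258), (402,218), (441,355) and (299,400). The stripe points right and up by about 16°.

```bash
python3 -c "
from h import *
c=dict(np.load('w3.npz')); T=c['T']@c['T_tool_cam']; f=lambda x,y:hit(c,250+(x+.5)/5-.5,180+(y+.5)/5-.5,97,T)
a,b,d,e=[f(*p) for p in [(255,258),(402,218),(441,355),(299,400)]]
h=(a+b+d+e)/4; v=(b-a)+(d-e); w=(a-e)+(b-d)
print(h,[np.linalg.norm(q) for q in (b-a,d-e,a-e,b-d)],np.arctan2(v[1],v[0]),np.arctan2(w[1],w[0])-np.pi/2)
y=np.arctan2(v[1],v[0])/2+(np.arctan2(w[1],w[0])-np.pi/2)/2
go(h[0],h[1],62,np.pi/2+y)"
```

```text
[ 560.21923715 -188.25992803   97.        ] [np.float64(24.875738202939278), np.float64(24.896828211740573), np.float64(25.39579132800409), np.float64(24.161396308819366)] 0.1492263277429651 0.13129846375960397
dp [-0.0033  0.0006  0.1406] rot [-0.002 -0.001 -0.287]
```

```bash
python3 -m pendant '{"dp":[[-0.0033,0.0006,0.03],[-0.0033,0.0006,0.06],[-0.0033,0.0006,0.1],[-0.0033,0.0006,0.135],[-0.0033,0.0006,0.14],[-0.0033,0.0006,0.14]],"rotation":[[-0.002,-0.001,-0.15],[-0.002,-0.001,-0.285],[-0.002,-0.001,-0.285],[-0.002,-0.001,-0.285],[-0.002,-0.001,-0.285],[-0.002,-0.001,-0.285]]}'
python3 -c "
from h import *
go(560.2,-188.3,62,1.711)"
```

```text
time: 6.52
tool_pos: [561.4, -189.2, 64.4]
tcp_rot: [3.139, 0.001, 1.708]
contact_force: [0.5, 0.8, -0.1]
grip_width: 90.3
finger_force: 0.0
dp [ 0.0011 -0.0011  0.0024] rot [ 0.002  0.001 -0.003]
```

```bash
python3 -m pendant '{"dp":[[0.001,-0.001,0.002],[0.001,-0.001,0.002]],"rotation":[[0,0,0],[0,0,0]]}'
python3 -m pendant '{"dp":[[0,0,0],[0,0,0],[0,0,0],[0,0,0],[0,0,0],[0,0,0]],"rotation":[[0,0,0],[0,0,0],[0,0,0],[0,0,0],[0,0,0],[0,0,0]]}' 0.0
```

```text
time: 6.78
tool_pos: [560.3, -189.0, 62.8]
tcp_rot: [3.138, 0.002, 1.707]
contact_force: [0.0, -0.3, -0.3]
grip_width: 90.2
finger_force: 0.0
time: 7.52
tool_pos: [559.8, -189.0, 61.6]
tcp_rot: [3.14, 0.001, 1.707]
contact_force: [-0.7, 0.4, -0.6]
grip_width: 34.6
finger_force: 0.0
```

```bash
python3 -m pendant '{"dp":[[0,0,0],[0,0,0],[0,0,0],[0,0,0]],"rotation":[[0,0,0],[0,0,0],[0,0,0],[0,0,0]]}'
```

```text
time: 8.02
tool_pos: [559.7, -189.0, 61.7]
tcp_rot: [3.14, 0.001, 1.707]
contact_force: [-0.2, 0.2, 0.8]
grip_width: 26.2
finger_force: 30.0
```

```bash
python3 -m pendant '{"dp":[[0,0,-0.02],[0,0,-0.06],[0,0,-0.1],[0,0,-0.118],[0,0,-0.118]],"rotation":[[0,0,0],[0,0,0],[0,0,0],[0,0,0],[0,0,0]]}'
python3 -c "
from h import *
go(508.1,194.5,180,2.109)"
```

```text
time: 8.65
tool_pos: [560.1, -189.0, 180.6]
tcp_rot: [3.138, 0.002, 1.707]
contact_force: [-0.3, -0.4, -5.2]
grip_width: 26.0
finger_force: 30.0
dp [ 0.387   0.0005 -0.0004] rot [ 0.003  0.003 -0.402]
```

```bash
python3 -m pendant '{"dp":[[0.03,0,0],[0.08,0,0],[0.13,0,0],[0.18,0,0],[0.23,0,0],[0.28,0,0],[0.33,0,0],[0.37,0.0005,0]],"rotation":[[0,0,-0.05],[0,0,-0.1],[0,0,-0.15],[0,0,-0.2],[0,0,-0.25],[0,0,-0.3],[0,0,-0.35],[0.003,0.003,-0.4]]}'
python3 -m pendant '{"dp":[[0,0,0],[0,0,0]],"rotation":[[0,0,0],[0,0,0]]}'
python3 -c "
from h import *
go(508.1,194.5,140,2.109)"
```

```text
time: 9.65
tool_pos: [508.4, 179.6, 177.4]
tcp_rot: [-3.138, -0.003, 2.109]
contact_force: [0.7, -0.4, -2.2]
grip_width: 25.7
finger_force: 30.0
time: 9.9
tool_pos: [509.3, 177.5, 177.9]
tcp_rot: [-3.138, -0.002, 2.107]
contact_force: [-0.2, 0.6, -4.1]
grip_width: 25.6
finger_force: 30.0
dp [0.0152 0.0078 0.0379] rot [-0.003 -0.002 -0.002]
```

```bash
python3 -m pendant '{"dp":[[0.0152,0.0078,0.015],[0.0152,0.0078,0.03],[0.0152,0.0078,0.035],[0.0152,0.0078,0.035]],"rotation":[[-0.003,-0.002,-0.002],[-0.003,-0.002,-0.002],[-0.003,-0.002,-0.002],[-0.003,-0.002,-0.002]]}'
python3 - <<'E'
from h import *
go(508.1,194.5,132,2.109)
T=Ttool(); c=vision.capture("wrist"); s=vision.capture("scene"); t=vision.capture("top")
f=lambda i,y,x,h,w:cv2.resize(i["pixels"][y:y+h,x:x+w,::-1],(400,300),interpolation=cv2.INTER_CUBIC)
cv2.imwrite("pics/chk.png",np.hstack([f(c,150,220,150,200),f(s,215,345,75,100)]))
E
```

```text
time: 10.4
tool_pos: [508.6, 194.4, 143.6]
tcp_rot: [3.141, 0.0, 2.108]
contact_force: [-0.8, 0.5, -4.0]
grip_width: 25.5
finger_force: 30.0
dp [ 0.0003 -0.0004  0.0116] rot [ 0.001  0.    -0.001]
```

View pics/chk.png

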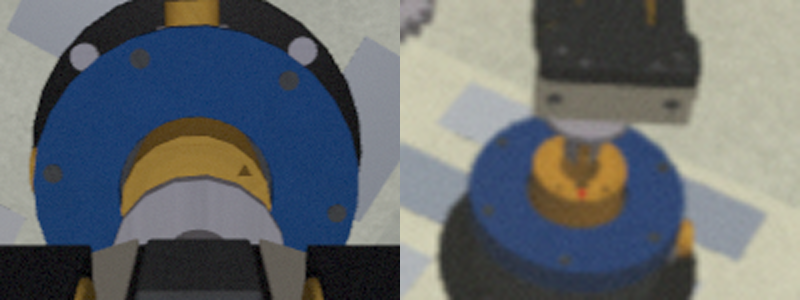

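The wrist view shows flange and hub nearly concentric (crop columns 198 and 196). In the scene view the nose is over the bore and the mark is clear. Descending.

```bash
python3 -m pendant '{"dp":[[0.0003,-0.0006,0.003],[0.0003,-0.0006,0.006],[0.0003,-0.0006,0.009],[0.0003,-0.0006,0.011],[0.0003,-0.0006,0.013],[0.0003,-0.0006,0.013]],"rotation":[[0,0,0],[0,0,0],[0,0,0],[0,0,0],[0,0,0],[0,0,0]]}'
```

```text
time: 11.3
tool_pos: [508.1, 194.8, 131.1]
tcp_rot: [3.14, 0.0, 2.109]
contact_force: [-1.3, -0.1, -4.5]
grip_width: 25.5
finger_force: 30.0
```

```bash
python3 -m pendant '{"dp":[[0,0,0.002],[0,0,0.004],[0,0,0.006],[0,0,0.008],[0,0,0.008]],"rotation":[[0,0,0],[0,0,0],[0,0,0],[0,0,0],[0,0,0]]}'
```

```text
time: 11.92
tool_pos: [508.1, 194.8, 123.1]
tcp_rot: [3.14, 0.0, 2.109]
contact_force: [-0.0, -0.2, -3.7]
grip_width: 26.1
finger_force: 30.0
```

The key is in with no contact force, so I keep pushing.

```bash
python3 -m pendant '{"dp":[[0,0,0.003],[0,0,0.006],[0,0,0.009],[0,0,0.012],[0,0,0.015],[0,0,0.018],[0,0,0.021],[0,0,0.021]],"rotation":[[0,0,0],[0,0,0],[0,0,0],[0,0,0],[0,0,0],[0,0,0],[0,0,0],[0,0,0]]}'
```

```text
time: 12.92
tool_pos: [508.4, 194.9, 102.9]
tcp_rot: [3.139, 0.001, 2.109]
contact_force: [-3.0, -1.0, 6.5]
grip_width: 25.8
finger_force: 30.0
```

```bash
python3 -m pendant '{"dp":[[0,0,0.001],[0,0,0.002],[0,0,0.003],[0,0,0.003],[0,0,0.003]],"rotation":[[0,0,0],[0,0,0],[0,0,0],[0,0,0],[0,0,0]]}'
```

```text
time: 13.55
tool_pos: [508.4, 194.9, 101.6]
tcp_rot: [3.138, 0.001, 2.109]
contact_force: [-7.6, -2.3, 18.6]
grip_width: 26.4
finger_force: 30.0
```

```bash
python3 -m pendant '{"dp":[[0,0,0.0005],[0,0,0.0005],[0,0,0.0005],[0,0,0.0005]],"rotation":[[0,0,0],[0,0,0],[0,0,0],[0,0,0]]}'
python3 - <<'E'
from h import *
s=vision.capture("scene")
cv2.imwrite("pics/fin.png",cv2.resize(s["pixels"][205:295,335:455,::-1],(720,540),interpolation=cv2.INTER_CUBIC))
E
```

```text
time: 14.05
tool_pos: [508.4, 194.9, 101.6]
tcp_rot: [3.138, 0.001, 2.109]
contact_force: [-8.2, -2.5, 21.6]
grip_width: 25.9
finger_force: 30.0
```

View pics/fin.png

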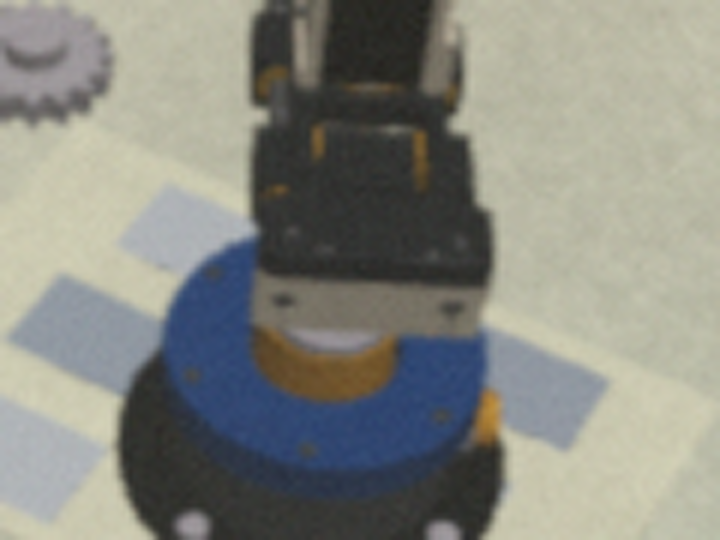

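The flange is flush on the hub at about (325,340) in the crop, and the cover is level. Handing in.

```bash
python3 -c "
from plant import workorder
print(workorder.close_job())"
```

```text
the job is handed in; nothing more can be done
None
```

I handed the job in at about 14 s. By the readings, the cover is home on the rim, the shaft is keyed into the hub with its flange flush, and the gripper is still holding it down at about 21 N. No verdict came back.

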